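Prise the clipped cover off the gear case catches

TASK

Use the pry bar to lever up the overhanging front end of the blue cover on the gear case until it snaps up past both yellow roller catches and stays propped on top of them, its rear end still resting on the case. Touch the cover only with the bar, never with the gripper, then lay the bar back down flat on the bench and let go. Leave the carton, the bearing and the spray can where they are.

Things in the scene. Friction and masses are not known exactly. Their poses are not given: they have to be found in the camera images.
- case: Dark gear case fixed to the bench: block 200 long (x) x 130 wide (y) x 85 high, low feet 12 high out to 89 mm either side. Origin: centre of its underside; -x is its front, facing the robot. Its top deck (z = 85) is bare from the front edge x = -100 to x = -25, where the raised port rim (top z = 97) that carries the cover begins. A stop to z = 109 stands behind the cover, hooked 6 mm over it.
- fulcrum (a point): Middle of the gear case's front top edge (case frame x = -100, y = 0, z = 85), across which the bar can be levered. Axes as the case.
- catch_left (a point): Axis centre of the left yellow sprung roller, 12 diameter, 20 long along x, at case frame (-30, 45, 108). It laps 3 mm over the cover's long top edge and yields sideways; a post 119 high stands outside it at y = 56 to 64. Lifting the cover's front past both catches takes about 10 N and 17 mm at the rollers; then they spring in below and hold it up.
- catch_right (a point): The same roller on the right, case frame (-30, -45, 108).
- cover: Blue flat plastic cover, 110 long (x) x 84 wide (y) x 6 thick, 5 mm raised panel on top, 0.14 kg. Origin: centre of its underside; seated at case frame (5, 0, 97), axes as the case, x to the rear. Its front 25 mm overhangs the rim, leaving a gap 12 high above the deck for the bar. Its rear end pivots under the stop's hook, with a rib 8 deep in a slot and guides 107 high beside it.
- cover_lip (a point): Middle of the cover's front lower edge (cover frame x = -55, z = 0). Seated it is 97 mm above the bench and 50 mm behind the fulcrum; propped on the catches it is about 117 mm above the bench.
- cover_rear (a point): Middle of the cover's rear lower edge (cover frame x = +55, z = 0), 97 mm above the bench; it stays there when the front is popped up.
- bar: Pry bar 200 long (along its x), 0.22 kg, loose, lying on the bench. Origin: centre of its length on its underside. Orange handle 20 wide x 20 high from x = -100 to +10, flat steel blade 22 wide and 5 thick from x = +10 to +70, tip 4 thick to x = +100; the blade's mid-plane is at z = 10 (mid-height of the handle).
- bar_grip (a point): Place to grip the bar: handle centre at bar frame (-30, 0, 10). Axes as the bar.
- bar_tip (a point): End of the blade, bar frame (100, 0, 10).
- carton: Bystander: closed brown carton 100 x 70 x 55 high with a blue band. Origin: centre of its underside.
- bearing: Bystander: steel ring bearing lying flat, 90 diameter, 24 high. Origin: centre of its underside.
- spray: Bystander: upright spray can, 58 diameter, 160 high, red label. Origin: centre of its underside.
There are look-alikes about, which are no part of the job. Several things have the shape of the cover; the one meant has the colours described above. Leave any pink look-alike of the bar alone.

How it is judged:
By the outcome, as a careful person would: the job done as asked, in the order asked, and still so for the second after the job is handed in, with the robot touching nothing.
It also fails if it takes over 61 s, if anything falls off the work surface, if the arm or the gripper's body presses on something with over 40 N, if the wrist force passes 120 N, or if a joint passes its speed limit or range.

ROBOT

A 6-joint arm with a two-finger parallel gripper is mounted at the origin on the work surface. World frame = base frame: x ahead of the robot, y to its left, z up, the work surface at z = 0. Lengths are in mm, angles in rad, forces in N, time in s.
With the tool pointing down it reaches from about 250 to 800 mm from the base axis. Payload 3.9 kg.
Tool frame: the origin (TCP) lies midway between the tips of the shut fingers; the grasp point (between the pads) lies 19 mm behind it; z points along the fingers, y is the line along which they close (so a half turn about z gives the same grasp; the last joint's range is limited). The gripper opens to 85 mm and grips with 20 to 120 N. Pads are 22 mm wide; open, the fingers measure 114 mm over their backs; the gripper's body (76 mm by 85 mm) begins 54 mm behind the grasp point. The pads swing forward as they close: fully open they stand 13 mm farther back than shut.
Start: joints at [-1.174, 0.26, -0.138, 1.173, 0, 1.571], TCP at [202.891, -484.201, 231.304] pointing down, gripper open.
Joint ranges: [-2.78, 2.78], [-0.83, 1.72], [-1.28, 1.37], [-1.9, 2.12], [-1.57, 1.48], [-3.14, 3.14]. Speed limits (rad/s): [2.57, 2.57, 3.14, 3.14, 3.14, 3.14].

INTERFACE

Orientations are given as a rotation vector (axis times angle).
In Python, from rig import manip gives the robot as it stands. The module is installed in compiled form; this text tells all that it offers.
- The arm moves only by the shell command python3 -m inch 'ROWS' [FORCE]. ROWS is JSON, a list of rows, each a list of 3 entries, a list of its own where there are three numbers: the turn, a rotation vector about the tool's x, y, z in degrees, then the shift along the tool's x, y, z in cm, then the opening in per cent of the stroke, from 0 (shut) to 100 (fully open). A call has 1 to 12 rows; each row is the pose to reach, as a shift and turn from the pose commanded when the call began, along the tool's axes at that moment; what a row does not reach only later rows make up. A row lasts 1/8 s, in which the tool goes at most 62.5 mm and 10.7 degrees, less where a joint would pass 70% of its speed; a pose out of reach is approached as far as the arm can. A call with a gripper value outside its range is refused whole. The fingers move at their own pace and stop on an object; FORCE is the grip in N (left out, the last holds). Time passes only in rows, so rows that repeat a pose let the fingers close. It gives the time, the measured TCP pose, the force, the opening and the grip force at its end, in the units of the state.
- manip.state(): the state, without advancing time (a new reading comes with each control period).
- manip.capture(name): name is "scene" or "top" or "wrist"; returns the picture (480x640x3 uint8, blue, green, red); there is no depth.
- manip.camera_model(name): a dict with "K" (3x3 intrinsics, pixels), "eye" and "attitude" of the camera in the world. Camera axes: x right, y up, looking along -z (the intrinsics and any distortion apply to the point x, -y, -z); pixel columns grow to the right and rows downward; lengths in mm; the calibration is good to about 2 mm. A picture is of the moment at which its call begins: read the wrist's pose just before it. camera_model takes no time and is no camera call; for the wrist camera it gives the pose at the moment of the call.
- manip.sign_off(): hands the job in; it is judged then, once.
The state is a dict: "time": time; "joints": joint angles; "dq": joint speeds; "joint_torque": joint torques, N m; "ee_pos": TCP position; "ee_rot": TCP orientation; "wrist_force": force on the tool from outside, world axes, zero at the start; "moment": the same for the moment, N m; "gripper_width": finger opening in mm; "grasp_force": force on a finger pad.
Only numpy, scipy, OpenCV 4.12 (cv2) and the standard library are available. Lean on these libraries where they do the work, as an engineer would, in place of code of your own. Each camera call takes 0.05 s, during which the arm holds its last target. There are 200 camera calls.

## Working session

There is one attempt and no reset: what is moved stays moved. The work goes in short steps, Python scripts to look and compute and a shell command to move; the robot and the scene stay as the last step left them, time stands still between calls to the robot, and variables do not carry over. Pictures are saved under pics/ and viewed, at most 15 in all, crops included, and the job is handed in when it is done.

```bash
mkdir -p pics; python3 - <<'E'
from rig import manip
import cv2,numpy as np
for n in("top","scene"):
    im=manip.capture(n);cv2.imwrite(f"pics/{n}0.png",im)
    m=manip.camera_model(n);print(n,m)
s=manip.state();print({k:s[k] for k in("time","ee_pos","ee_rot","gripper_width","joints")})
E
```

```text
top {'K': array([[437.78434469,   0.        , 326.64677999],
       [  0.        , 437.78434469, 240.23680694],
       [  0.        ,   0.        ,   1.        ]]), 'eye': array([ 335.63037294,  101.22880645, 1100.72009513]), 'attitude': array([ 0.12202487, -0.13495806, -1.54869147])}
scene {'K': array([[446.92572056,   0.        , 315.32514218],
       [  0.        , 446.92572056, 237.48875249],
       [  0.        ,   0.        ,   1.        ]]), 'eye': array([ 860.73267063, -631.01539064,  713.13923601]), 'attitude': array([0.90340253, 0.20769764, 0.43920862])}
{'time': 0.1, 'ee_pos': array([ 202.65905567, -483.6297804 ,  230.54124369]), 'ee_rot': array([-3.07825452e+00, -6.18885651e-01,  5.53947895e-04]), 'gripper_width': 85.5812856954732, 'joints': array([-1.17398498e+00,  2.60608432e-01, -1.39271989e-01,  1.17269195e+00,
       -2.83537966e-06,  1.57079612e+00])}
```

View pics/top0.png

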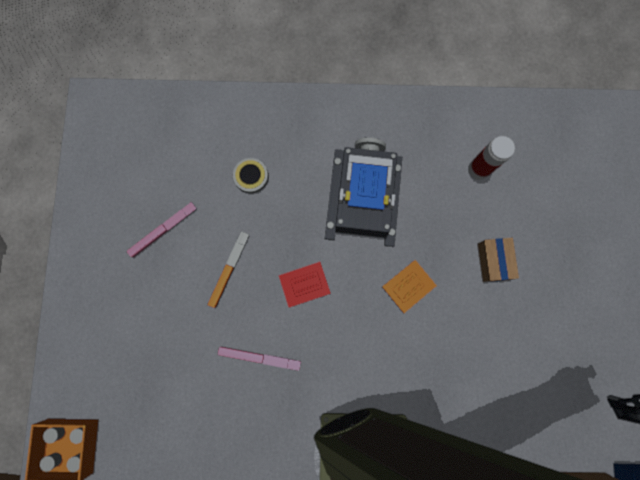

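View pics/scene0.png

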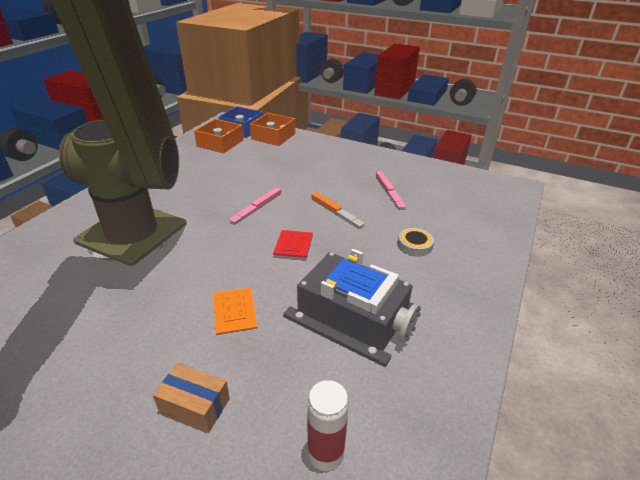

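Top view: the cover candidates are blue (368,187) on the case, red (305,284) and orange (410,287). The blue one on the case fits the description. The bar candidates are orange/steel (229,270) and pink (162,231) and (260,358). The orange/steel one fits. I'll confirm both in an enlarged crop and measure them.

```bash
cat > h.py <<'E'
import cv2,numpy as np
from scipy.spatial.transform import Rotation as R
from rig import manip
def cam(n):
    m=manip.camera_model(n);return m["K"],np.array(m["eye"]),R.from_rotvec(m["attitude"]).as_matrix(),m
def ray(c,px):
    K,e,A=c[:3];x=(px[0]-K[0,2])/K[0,0];y=(px[1]-K[1,2])/K[1,1]
    return e,A@np.array([x,-y,-1])
def onz(c,px,z):
    e,d=ray(c,px);return (e+d*(z-e[2])/d[2])[:2]
def proj(c,P):
    K,e,A=c[:3];p=A.T@(np.array(P,float)-e);return np.array([K[0,0]*p[0]/-p[2]+K[0,2],K[1,1]*-p[1]/-p[2]+K[1,2]])
def blobs(im,lo,hi,roi,amin=20):
    h=cv2.cvtColor(im,cv2.COLOR_BGR2HSV);m=cv2.inRange(h,lo,hi);k=np.zeros_like(m);x0,y0,x1,y1=roi;k[y0:y1,x0:x1]=m[y0:y1,x0:x1]
    cs,_=cv2.findContours(k,cv2.RETR_EXTERNAL,cv2.CHAIN_APPROX_NONE)
    return [c for c in sorted(cs,key=cv2.contourArea,reverse=True) if cv2.contourArea(c)>amin]
E
python3 - <<'E'
from h import *
im=cv2.imread("pics/top0.png");c=cam("top");print(c[3].keys())
crop=im[120:320,190:420];cv2.imwrite("pics/crop0.png",cv2.resize(crop,None,fx=3,fy=3,interpolation=cv2.INTER_CUBIC)[:600,:690])
for nm,lo,hi,roi,z in(("handle",(5,150,100),(20,255,255),(200,220,260,320),20),("cover",(100,150,60),(130,255,255),(330,140,410,230),103),("blade",(0,0,150),(180,60,255),(220,225,255,275),12.5)):
    for b in blobs(im,lo,hi,roi)[:2]:
        r=cv2.minAreaRect(b);bx=cv2.boxPoints(r);print(nm,np.round(r[0],1),cv2.contourArea(b),np.round(onz(c,r[0],z),1),np.round([onz(c,p,z) for p in bx],0).tolist())
for b in blobs(im,(20,120,100),(35,255,255),(330,170,410,220),3): 
    p=b[:,0].mean(0);print("yel",p,onz(c,p,108))
E
```

```text
dict_keys(['K', 'eye', 'attitude'])
handle [220.1 285.8] 261.0 [396.3 353.4] [[352.0, 381.0], [449.0, 342.0], [442.0, 326.0], [345.0, 365.0]]
cover [367.5 186.1] 1403.5 [6.323e+02 3.000e-01] [[585.0, 47.0], [689.0, 37.0], [681.0, -47.0], [577.0, -36.0]]
yel [347.15 195.  ] [608.20112541  48.37828108]
yel [385.85 199.5 ] [599.17837195 -42.22385629]
```

View pics/crop0.png

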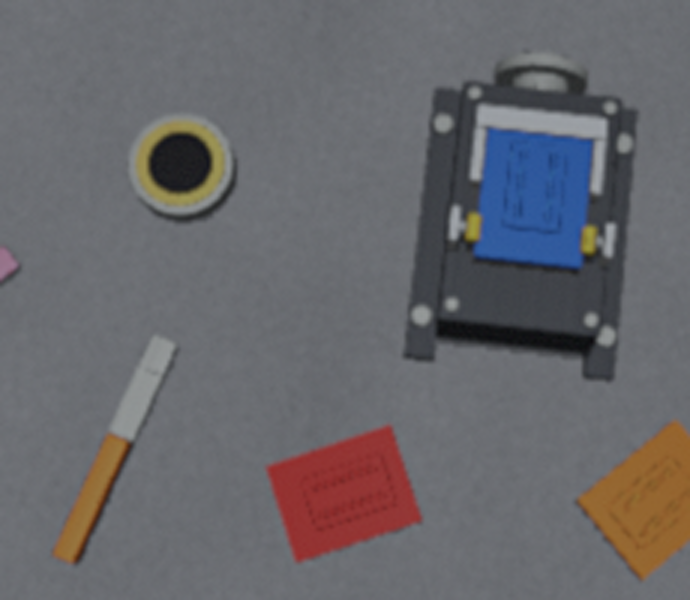

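The crop confirms the blue cover held by two yellow rollers, and the orange-handled bar with a steel blade. Next I'll go above the bar.

```bash
cat >> h.py <<'E'
def tgt(pos,yaw,pitch=0):
    """rows entry to reach TCP pos with tool down, x axis at yaw deg, pitch deg = bar tip up"""
    s=manip.state();R0=R.from_rotvec(s["ee_rot"])
    Rt=R.from_euler("z",yaw,degrees=True)*R.from_euler("y",-pitch,degrees=True)*R.from_euler("x",180,degrees=True)
    print("turn",np.round((R0.inv()*Rt).as_rotvec(degrees=True),2).tolist(),"shift",np.round(R0.inv().apply(np.array(pos)-s["ee_pos"])/10,2).tolist())
E
python3 - <<'E'
from h import *
tgt((410,348,130),-21.9)
E
```

```text
turn [-0.1, 0.04, 44.64] shift [51.26, -68.67, 10.18]
```

```bash
python3 -m inch '[[[0,0,44.6],[51.3,-68.7,10.2],100],[[0,0,44.6],[51.3,-68.7,10.2],100],[[0,0,44.6],[51.3,-68.7,10.2],100],[[0,0,44.6],[51.3,-68.7,10.2],100],[[0,0,44.6],[51.3,-68.7,10.2],100],[[0,0,44.6],[51.3,-68.7,10.2],100],[[0,0,44.6],[51.3,-68.7,10.2],100],[[0,0,44.6],[51.3,-68.7,10.2],100],[[0,0,44.6],[51.3,-68.7,10.2],100],[[0,0,44.6],[51.3,-68.7,10.2],100],[[0,0,44.6],[51.3,-68.7,10.2],100],[[0,0,44.6],[51.3,-68.7,10.2],100]]' 80; python3 - <<'E'
from h import *
tgt((410,348,130),-21.9)
E
```

```text
time: 1.6
ee_pos: [282.3, -79.7, 154.1]
ee_rot: [-3.047, 0.51, -0.011]
wrist_force: [-0.5, -0.0, -0.0]
gripper_width: 85.6
grasp_force: 0.0
turn [-3.02, 0.15, 2.88] shift [-1.86, -44.41, 4.76]
```

```bash
python3 -m inch '[[[-3,0,2.9],[-1.9,-44.4,2.4],100],[[-3,0,2.9],[-1.9,-44.4,2.4],100],[[-3,0,2.9],[-1.9,-44.4,2.4],100],[[-3,0,2.9],[-1.9,-44.4,2.4],100],[[-3,0,2.9],[-1.9,-44.4,2.4],100],[[-3,0,2.9],[-1.9,-44.4,2.4],100],[[-3,0,2.9],[-1.9,-44.4,2.4],100],[[-3,0,2.9],[-1.9,-44.4,2.4],100],[[-3,0,2.9],[-1.9,-44.4,2.4],100],[[-3,0,2.9],[-1.9,-44.4,2.4],100]]'; python3 - <<'E'
from h import *
tgt((410,348,130),-21.9)
im=manip.capture("wrist");c=cam("wrist");cv2.imwrite("pics/w1.png",im);np.save("w1.npy",np.array([c[3]],dtype=object))
for nm,lo,hi in(("handle",(5,150,60),(20,255,255)),("blade",(0,0,150),(180,60,255))):
    for b in blobs(im,lo,hi,(0,0,640,480),300)[:3]:
        r=cv2.minAreaRect(b);bx=cv2.boxPoints(r);print(nm,np.round(r[0],1),cv2.contourArea(b),np.round([onz(c,p,20 if nm=="handle" else 12.5) for p in bx],0).tolist())
E
```

```text
time: 2.85
ee_pos: [267.7, -74.2, 154.2]
ee_rot: [-3.045, 0.51, -0.008]
wrist_force: [0.6, -0.8, -0.3]
gripper_width: 85.4
grasp_force: 0.0
turn [-3.08, 0.3, 2.89] shift [-0.28, -44.36, 4.82]
handle [313.3  41.3] 13477.5 [[404.0, -41.0], [462.0, -125.0], [406.0, -179.0], [340.0, -98.0]]
blade [319.5 201.5] 177868.5 [[515.0, 105.0], [354.0, -337.0], [12.0, -305.0], [194.0, 318.0]]
blade [532.3 457.4] 2387.5 [[-31.0, -155.0], [27.0, -186.0], [-22.0, -242.0], [-83.0, -214.0]]
blade [106. 451.] 2383.5 [[148.0, 253.0], [127.0, 180.0], [57.0, 215.0], [79.0, 293.0]]
```

View pics/w1.png

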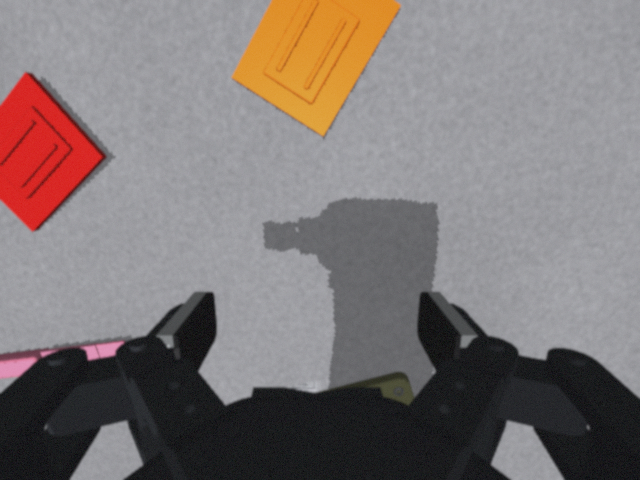

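The wrist view shows only the red (35,150) and orange (315,60) look-alike plates: the arm has stalled near its inner reach limit. I'll go outward first.

```bash
python3 - <<'E'
from h import *
print(manip.state()["joints"])
tgt((420,-20,170),-21.9)
tgt((440,180,170),-21.9)
tgt((410,348,150),-21.9)
E
```

```text
[-0.33253315 -0.11318889 -0.767518    0.92055205  0.05384436  3.14058592]
turn [-3.08, 0.31, 2.9] shift [12.64, -10.16, -1.09]
turn [-3.08, 0.31, 2.9] shift [8.02, -29.69, -0.02]
turn [-3.08, 0.31, 2.9] shift [-0.27, -44.47, 2.82]
```

```bash
sed -i 's/\*R.from_euler("x",180,degrees=True)/*R.from_euler("z",180,degrees=True)*R.from_euler("x",180,degrees=True)/' h.py
python3 -m inch '[[[0,0,-90],[12.6,-10.2,-5],100],[[0,0,-90],[12.6,-10.2,-5],100],[[0,0,-90],[12.6,-10.2,-5],100],[[0,0,-90],[12.6,-10.2,-5],100],[[0,0,-90],[12.6,-10.2,-5],100],[[0,0,-90],[8,-29.7,-4],100],[[0,0,-90],[8,-29.7,-4],100],[[0,0,-90],[8,-29.7,-4],100],[[0,0,-90],[8,-29.7,-4],100],[[0,0,-90],[8,-29.7,-4],100]]'; python3 - <<'E'
from h import *
print(manip.state()["joints"])
tgt((410,348,150),-21.9)
E
```

```text
time: 4.15
ee_pos: [439.3, 179.1, 209.5]
ee_rot: [-2.528, -1.806, -0.064]
wrist_force: [-0.6, 0.3, -0.6]
gripper_width: 84.9
grasp_force: 0.0
[ 0.35739626  0.16220425 -0.3265442   1.05150045  0.04390916  2.25881215]
turn [2.12, -2.63, -86.98] shift [14.69, -8.22, 6.78]
```

```bash

python3 -m inch '[[[2.1,-2.6,-87],[14.7,-8.2,6.8],100],[[2.1,-2.6,-87],[14.7,-8.2,6.8],100],[[2.1,-2.6,-87],[14.7,-8.2,6.8],100],[[2.1,-2.6,-87],[14.7,-8.2,6.8],100],[[2.1,-2.6,-87],[14.7,-8.2,6.8],100],[[2.1,-2.6,-87],[14.7,-8.2,6.8],100],[[2.1,-2.6,-87],[14.7,-8.2,6.8],100],[[2.1,-2.6,-87],[14.7,-8.2,6.8],100],[[2.1,-2.6,-87],[14.7,-8.2,6.8],100],[[2.1,-2.6,-87],[14.7,-8.2,6.8],100]]'; python3 - <<'E'
from h import *
print(manip.state()["joints"])
tgt((410,348,60),-21.9)
im=manip.capture("wrist");c=cam("wrist");cv2.imwrite("pics/w2.png",im)
for nm,lo,hi in(("handle",(5,150,60),(20,255,255)),):
    for b in blobs(im,lo,hi,(0,0,640,480),300)[:3]:
        r=cv2.minAreaRect(b);bx=cv2.boxPoints(r);print(nm,np.round(bx).tolist(),cv2.contourArea(b),np.round([onz(c,p,20) for p in bx],1).tolist())
E
```

```text
time: 5.4
ee_pos: [410.9, 346.3, 150.1]
ee_rot: [0.605, 3.082, 0.001]
wrist_force: [0.1, 0.0, 0.9]
gripper_width: 85.4
grasp_force: 0.0
[ 7.00081597e-01  3.27442894e-01 -2.61218493e-01  9.81290803e-01
  2.49518870e-04  1.08776921e+00]
turn [0.05, 0.01, -0.31] shift [0.15, 0.12, 9.01]
handle [[311.0, 147.0], [334.0, 147.0], [334.0, 275.0], [311.0, 275.0]] 2748.5 [[345.2, 367.2], [352.0, 383.9], [451.3, 345.1], [443.8, 326.6]]
```

View pics/w2.png

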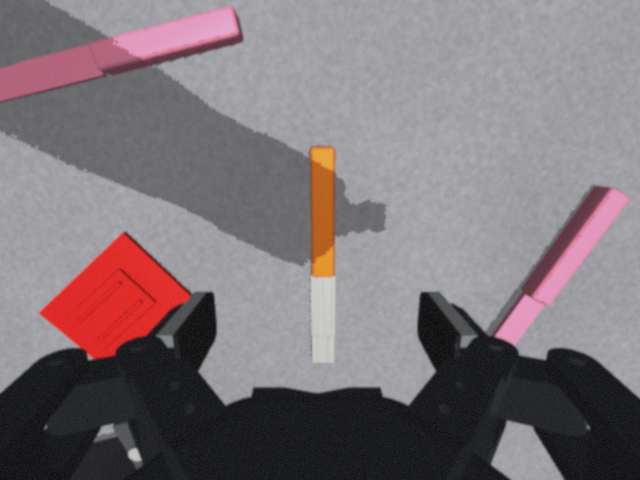

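The wrist view shows the orange handle running from (322,147) to (322,275), with the blade to (322,362), centred between the fingers. I'll descend and grip.

```bash
python3 - <<'E'
from h import *
tgt((411.5,349.3,4),-21.8)
E
python3 -m inch '[[[0,0,-0.4],[0,-0.25,6],100],[[0,0,-0.4],[0,-0.25,11],100],[[0,0,-0.4],[0,-0.25,14],100],[[0,0,-0.4],[0,-0.25,14.6],100],[[0,0,-0.4],[0,-0.25,14.6],60],[[0,0,-0.4],[0,-0.25,14.6],30],[[0,0,-0.4],[0,-0.25,14.6],10],[[0,0,-0.4],[0,-0.25,14.6],10],[[0,0,-0.4],[0,-0.25,14.6],10],[[0,0,-0.4],[0,-0.25,14.6],10]]' 100
```

```text
turn [0.06, 0.01, -0.37] shift [0.05, 0.27, 14.61]
time: 6.7
ee_pos: [411.1, 346.2, 5.9]
ee_rot: [0.587, 3.084, 0.007]
wrist_force: [-1.0, 0.4, 6.8]
gripper_width: 17.3
grasp_force: 98.6
```

```bash
python3 -m inch '[[[0,0,0],[0,0,-4],10],[[0,0,0],[0,0,-10],10],[[0,0,0],[0,0,-14],10],[[0,0,0],[0,0,-14],10],[[0,0,0],[0,0,-14],10]]'; python3 - <<'E'
from h import *
print(manip.state()["moment"])
im=manip.capture("wrist");a=im[240:480,120:520]
sc=manip.capture("scene");c=cam("scene");p=proj(c,(430,340,150)).astype(int);print(p)
b=cv2.resize(sc[p[1]-60:p[1]+60,p[0]-100:p[0]+100],(800,480))
cv2.imwrite("pics/g.png",cv2.resize(b,(800,480)));cv2.imwrite("pics/w3.png",im);cv2.imwrite("pics/s3.png",sc)
E
```

```text
time: 7.32
ee_pos: [409.0, 344.1, 143.3]
ee_rot: [-0.588, -3.086, 0.0]
wrist_force: [0.4, -0.6, -3.5]
gripper_width: 17.6
grasp_force: 98.5
[-0.03312627  0.09427879 -0.03438095]
[334 163]
```

View pics/g.png

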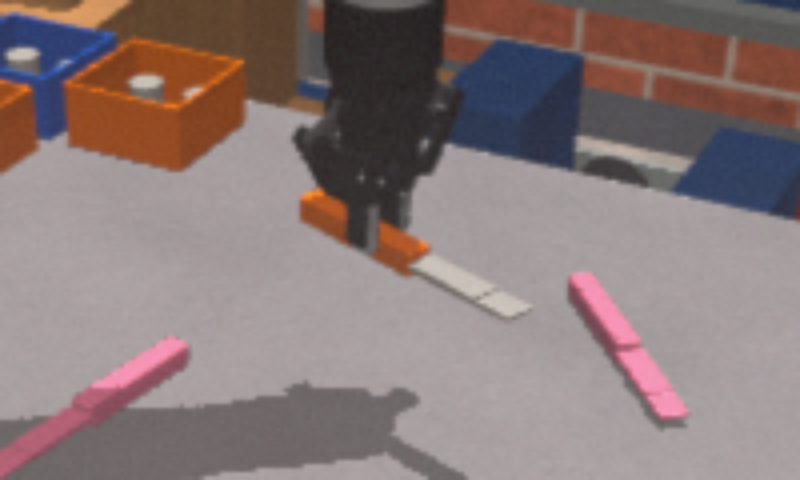

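The bar is held mid-handle and level, with the tip near crop (530,308). I'll measure the tip in both views.

```bash
python3 - <<'E'
from h import *
s=manip.state();T=s["ee_pos"];print(T)
w=cv2.imread("pics/w3.png");c=cam("wrist")
rot=R.from_rotvec(s["ee_rot"]);bx=-rot.apply([1,0,0]);by=-rot.apply([0,1,0]);print("barx",bx)
for t in(0,40,120,130,140):print(t,proj(c,T+[0,0,6.5]+t*bx).round(1))
h=cv2.cvtColor(w,cv2.COLOR_BGR2HSV)
for b in blobs(w,(0,0,175),(180,40,255),(280,240,370,470),100)[:3]:
    x,y,ww,hh=cv2.boundingRect(b);print("blade wrist",x,y,ww,hh)
    for py in(y,y+hh):print(onz(c,(x+ww/2,py),T[2]+6.5)-T[:2],(np.append(onz(c,(x+ww/2,py),T[2]+6)-T[:2],0))@bx)
for b in blobs(w,(5,150,60),(20,255,255),(280,100,370,400),100)[:2]: print("handle",cv2.boundingRect(b))
S=cam("scene");sc=cv2.imread("pics/s3.png")
for b in blobs(sc,(0,0,165),(180,50,255),(325,155,380,190),20)[:2]:
    q=b[:,0];print("scene blade ends",q[q[:,0].argmax()],q[q[:,1].argmax()],q[q[:,0].argmin()])
print("pred tip corners",[proj(S,T+130*bx+k*11*by+[0,0,6]).round(1) for k in(-1,1)])
E
```

```text
[408.40872067 343.60668198 142.25301574]
barx [ 0.92986535 -0.36789645 -0.00162109]
0 [319.1 304.8]
40 [318.8 382.1]
120 [318.3 509.9]
130 [318.3 523.8]
140 [318.3 537.4]
blade wrist 342 240 28 53
[-21.9741949   25.29168553] -29.605765048248486
[ 0.6669599  17.14996401] -5.469235174438026
blade wrist 280 263 12 19
[-23.35280793  -6.04999871] -19.319695322395077
[-15.3260688  -9.4345761] -10.57886845576538
handle (289, 142, 52, 252)
scene blade ends [379 170] [369 183] [336 160]
scene blade ends [370 189] [325 189] [325 168]
pred tip corners [array([365.7, 179.2]), array([359.6, 182.1])]
```

View pics/w3.png

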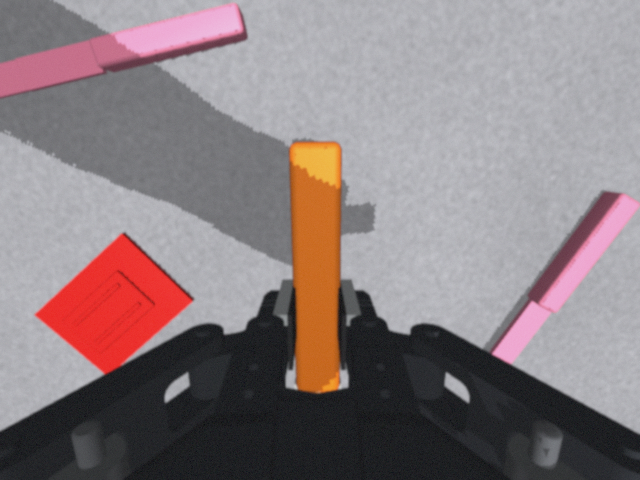

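```bash
python3 - <<'E'
from h import *
S=cam("scene");sc=cv2.imread("pics/scene0.png");t=cv2.imread("pics/top0.png");C=cam("top")
for b in blobs(sc,(22,120,90),(35,255,255),(315,240,420,300),2): p=b[:,0].mean(0);print("yel scene",p,onz(S,p,108))
print("handle back",onz(cam("wrist"),(316,142),156)-manip.state()["ee_pos"][:2])
b=blobs(sc,(100,150,60),(130,255,255),(310,240,420,310))[0];print(np.round([onz(S,p,103) for p in cv2.approxPolyDP(b,4,True)[:,0]]).tolist())
tgt((365,26.5,140),-5.6)
tgt((365,26.5,88),-5.6)
E
```

```text
yel scene [352.90909091 257.77272727] [609.09415313  52.19698866]
yel scene [331.27272727 282.27272727] [600.68992178 -36.92465271]
handle back [-64.71289898  24.12613637]
[[583.0, -33.0], [586.0, -21.0], [614.0, -39.0], [681.0, -38.0], [689.0, 36.0], [590.0, 44.0]]
turn [-0.12, -0.11, -15.99] shift [-7.63, -31.08, 0.29]
turn [-0.12, -0.11, -15.99] shift [-7.64, -31.07, 5.49]
```

```bash

python3 -m inch '[[[0,0,-16],[-7.6,-31,0.3],10],[[0,0,-16],[-7.6,-31,0.3],10],[[0,0,-16],[-7.6,-31,0.3],10],[[0,0,-16],[-7.6,-31,0.3],10],[[0,0,-16],[-7.6,-31,0.3],10],[[0,0,-16],[-7.6,-31,0.3],10],[[0,0,-16],[-7.6,-31,0.3],10],[[0,0,-16],[-7.6,-31,0.3],10],[[0,0,-16],[-7.6,-31,0.3],10],[[0,0,-16],[-7.6,-31,0.3],10]]'; python3 - <<'E'
from h import *
tgt((365.5,28.4,89.5),-5.6)
a=np.array([.9952,-.0976]);o=np.array([634.2,2.1])
for t in(-70,):tgt((*(o+a*(t-131)),89.5),-5.6)
E
```

```text
time: 8.68
ee_pos: [366.5, 29.4, 140.7]
ee_rot: [0.149, 3.138, 0.002]
wrist_force: [-0.2, -0.2, -2.4]
gripper_width: 17.5
grasp_force: 98.7
turn [0.06, 0.02, 0.14] shift [0.09, -0.12, 5.12]
turn [0.06, 0.02, 0.14] shift [-6.8, -0.13, 5.12]
```

```bash

python3 -m inch '[[[0,0,0.1],[0.1,-0.1,3],10],[[0,0,0.1],[0.1,-0.1,5.1],10],[[0,0,0.1],[0.1,-0.1,5.1],10],[[0,0,0.1],[-2,-0.1,5.1],10],[[0,0,0.1],[-4.5,-0.1,5.1],10],[[0,0,0.1],[-6.8,-0.1,5.1],10],[[0,0,0.1],[-6.8,-0.1,5.1],10],[[0,0,0.1],[-6.8,-0.1,5.1],10]]'; python3 - <<'E'
from h import *
sc=manip.capture("scene");t=manip.capture("top")
a=cv2.resize(sc[220:340,270:430],(800,600),interpolation=cv2.INTER_CUBIC);cv2.imwrite("pics/i1.png",a)
cv2.imwrite("pics/t1.png",t)
E
```

```text
time: 9.68
ee_pos: [433.0, 21.1, 90.1]
ee_rot: [-0.155, -3.137, -0.002]
wrist_force: [-0.7, -0.5, -2.4]
gripper_width: 17.5
grasp_force: 98.8
```

View pics/i1.png

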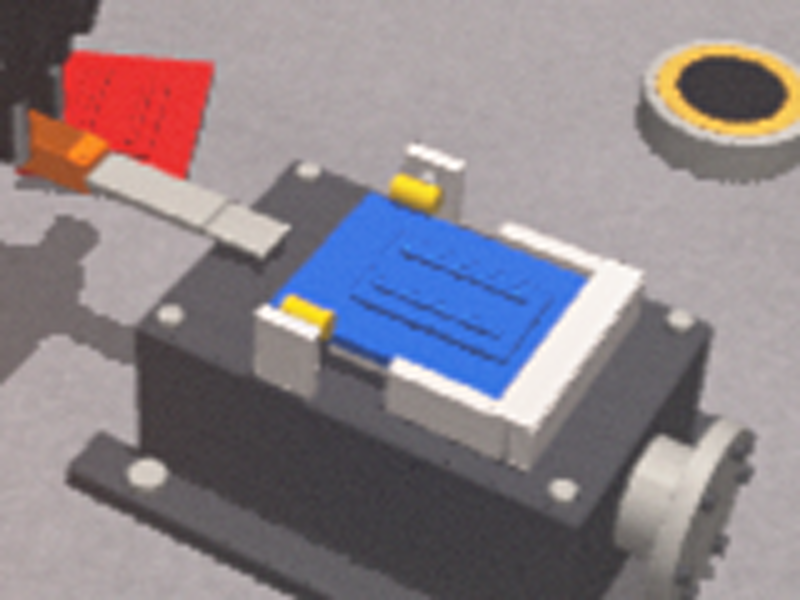

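The tip, at crop (265,240), is level over the deck and about 20 mm short of the lip, roughly centred. I'll touch down on the deck to register height.

```bash

python3 -m inch '[[[0,0,0],[0,0,0.4],10],[[0,0,0],[0,0,0.5],10],[[0,0,0],[0,0,0.5],10]]';python3 -m inch '[[[0,0,0],[0,0,0.2],10],[[0,0,0],[0,0,0.2],10]]'; python3 -m inch '[[[0,0,0],[0,0,0.2],10],[[0,0,0],[0,0,0.2],10]]'
```

```text
time: 10.15
ee_pos: [433.6, 21.0, 84.7]
ee_rot: [0.156, 3.138, 0.001]
wrist_force: [0.7, -0.7, -1.7]
gripper_width: 17.6
grasp_force: 98.8
time: 10.4
ee_pos: [434.1, 21.0, 82.8]
ee_rot: [0.156, 3.137, 0.002]
wrist_force: [-0.0, -0.7, -0.9]
gripper_width: 17.1
grasp_force: 98.9
time: 10.65
ee_pos: [434.2, 21.0, 81.1]
ee_rot: [0.156, 3.137, 0.002]
wrist_force: [-1.4, 0.2, 2.7]
gripper_width: 17.6
grasp_force: 99.4
```

```bash

python3 -m inch '[[[0,0,0],[0,0,-0.5],10],[[0,0,0],[0,0,-0.5],10],[[0,0,0],[-1.2,0,-0.5],10],[[0,0,0],[-2.4,0,-0.5],10],[[0,0,0],[-3.2,0,-0.5],10],[[0,0,0],[-3.6,0,-0.5],10],[[0,0,0],[-3.6,0,-0.5],10]]'; python3 - <<'E'
from h import *
sc=manip.capture("scene")
cv2.imwrite("pics/i2.png",cv2.resize(sc[220:340,270:430],(800,600),interpolation=cv2.INTER_CUBIC))
E
```

```text
time: 11.52
ee_pos: [470.0, 17.4, 85.7]
ee_rot: [0.156, 3.137, 0.002]
wrist_force: [0.8, 0.4, -2.4]
gripper_width: 16.9
grasp_force: 98.8
```

View pics/i2.png

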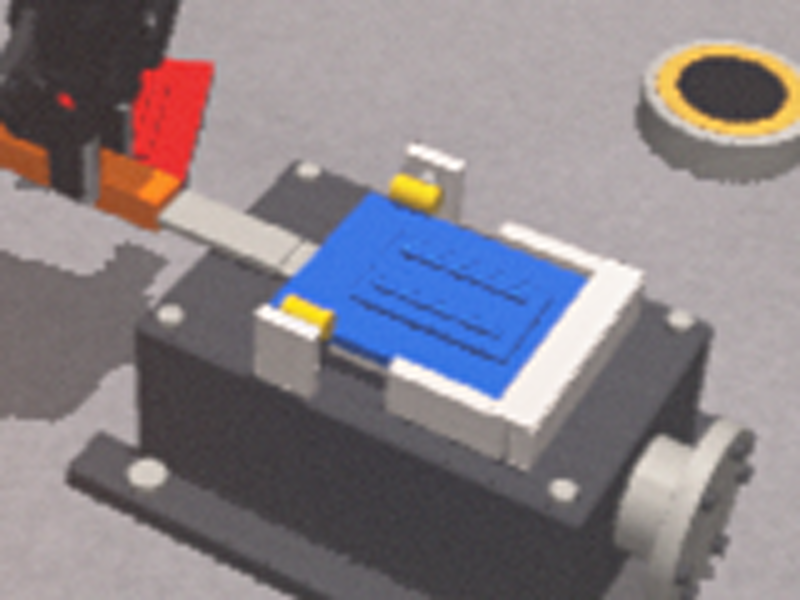

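The tip is under the lip by about 20 mm; the tip step at crop (300,247) is just in front of the lip. Next I'll work out the levering rows, pivoting on the fulcrum.

```bash
python3 - <<'E'
from h import *
T=manip.state()["ee_pos"];a=np.array([.9952,-.0976]);o=np.array([634.2,2.1])
d=(T[:2]-o)@a;print("case x of TCP",d,"y",(T[:2]-o)@np.array([.0976,.9952]))
L=-100-d
for th in(0,5,10,15,20,24,27,29,31):
    r=np.radians(th);s=max(0,(th-10)*0.35)
    dx=-L*np.cos(r)+2.8*np.sin(r)+s*np.cos(r);z=85-L*np.sin(r)-2.8*np.cos(r)+s*np.sin(r)
    print(th,round(dx,1),round(z,1));p=a*(-100+dx-d)+T[:2]
    tgt((*p,z),-5.6,th)
E
```

```text
case x of TCP -165.35254400377278 y -0.8610931307618613
0 -65.4 82.2
turn [0.05, -0.01, -0.09] shift [-0.0, -0.0, 0.35]
5 -64.9 76.5
turn [0.05, -5.01, -0.09] shift [-0.05, -0.0, 0.92]
10 -63.9 70.9
turn [0.05, -10.01, -0.09] shift [-0.15, -0.0, 1.48]
15 -60.7 65.8
turn [0.04, -15.01, -0.09] shift [-0.46, -0.0, 1.98]
20 -57.2 61.2
turn [0.04, -20.01, -0.09] shift [-0.82, -0.0, 2.45]
24 -54.1 57.9
turn [0.04, -24.01, -0.1] shift [-1.13, -0.0, 2.78]
27 -51.7 55.5
turn [0.03, -27.01, -0.1] shift [-1.37, -0.0, 3.01]
29 -50.0 54.1
turn [0.03, -29.01, -0.1] shift [-1.54, -0.0, 3.16]
31 -48.3 52.7
turn [0.03, -31.01, -0.1] shift [-1.71, -0.0, 3.29]
```

```bash

python3 -m inch '[[[0,0,0],[0,0,0.3],10],[[0,-3,0],[-0.02,0,0.7],10],[[0,-5,0],[-0.05,0,0.92],10],[[0,-8,0],[-0.1,0,1.25],10],[[0,-10,0],[-0.15,0,1.48],10],[[0,-13,0],[-0.33,0,1.78],10],[[0,-15,0],[-0.46,0,1.98],10],[[0,-15,0],[-0.46,0,1.98],10]]' 120; python3 - <<'E'
from h import *
s=manip.state();print(s["moment"]);print(np.degrees(np.arcsin(-R.from_rotvec(s["ee_rot"]).apply([1,0,0])[2])))
E
```

```text
time: 12.58
ee_pos: [472.9, 17.1, 65.9]
ee_rot: [0.142, 2.877, -0.017]
wrist_force: [-4.0, 0.7, 1.9]
gripper_width: 16.5
grasp_force: 122.8
[0.10501082 0.61529889 0.04338569]
14.958540950028034
```

```bash
cat > lev.py <<'E'
from h import *
import sys
T=manip.state()["ee_pos"];a=np.array([.9952,-.0976]);o=np.array([634.2,2.1]);d=(T[:2]-o)@a;L=65.4
for th in map(float,sys.argv[1:]):
    r=np.radians(th);s=max(0,(th-10)*0.35)
    dx=-L*np.cos(r)+2.8*np.sin(r)+s*np.cos(r);z=85-L*np.sin(r)-2.8*np.cos(r)+s*np.sin(r)
    print(th);tgt((*(a*(-100+dx-d)+T[:2]),z),-5.6,th)
E
python3 lev.py 15 20 24 27 29 31
```

```text
15.0
turn [0.04, -0.04, -0.07] shift [-0.12, 0.0, 0.04]
20.0
turn [0.04, -5.04, -0.08] shift [-0.34, -0.0, 0.58]
24.0
turn [0.04, -9.04, -0.08] shift [-0.55, -0.0, 0.99]
27.0
turn [0.04, -12.04, -0.08] shift [-0.73, -0.0, 1.27]
29.0
turn [0.03, -14.04, -0.08] shift [-0.85, -0.0, 1.46]
31.0
turn [0.03, -16.04, -0.08] shift [-0.98, -0.0, 1.63]
```

```bash

python3 -m inch '[[[0,-2.5,0],[-0.2,0,0.3],10],[[0,-5,0],[-0.34,0,0.58],10],[[0,-7,0],[-0.45,0,0.8],10],[[0,-9,0],[-0.55,0,0.99],10],[[0,-10.5,0],[-0.64,0,1.13],10],[[0,-12,0],[-0.73,0,1.27],10],[[0,-12,0],[-0.73,0,1.27],10]]'; python3 - <<'E'
from h import *
s=manip.state();print(s["moment"]);print(np.degrees(np.arcsin(-R.from_rotvec(s["ee_rot"]).apply([1,0,0])[2])))
sc=manip.capture("scene")
cv2.imwrite("pics/i3.png",cv2.resize(sc[220:340,270:430],(800,600),interpolation=cv2.INTER_CUBIC))
E
```

```text
time: 13.45
ee_pos: [480.0, 16.3, 53.4]
ee_rot: [0.131, 2.675, -0.03]
wrist_force: [-11.3, 1.5, 5.4]
gripper_width: 16.2
grasp_force: 123.8
[0.29397223 1.23647045 0.14820692]
26.569452016873907
```

View pics/i3.png

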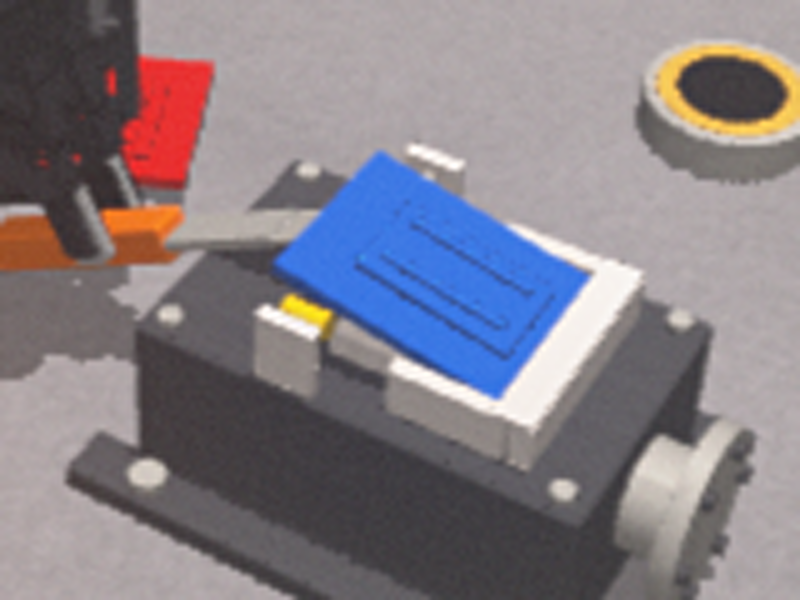

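The cover's front edge (277,265)–(380,155) has risen and the right roller (308,315) now shows below it. I'll lever slightly further to be sure of the left one, then ease back.

```bash

python3 -m inch '[[[0,-1.5,0],[0,0,0.15],10],[[0,-3,0],[0,0,0.3],10],[[0,-3,0],[0,0,0.3],10]]'; python3 lev.py 24 20 15 10 5
```

```text
time: 13.88
ee_pos: [482.4, 16.0, 51.1]
ee_rot: [0.129, 2.621, -0.033]
wrist_force: [-9.2, 1.9, 4.2]
gripper_width: 16.5
grasp_force: 123.6
24.0
turn [0.02, 5.67, -0.04] shift [-0.18, 0.0, -0.67]
20.0
turn [0.02, 9.67, -0.04] shift [-0.08, 0.0, -1.12]
15.0
turn [0.02, 14.67, -0.04] shift [-0.0, 0.0, -1.7]
10.0
turn [0.02, 19.67, -0.04] shift [0.02, 0.0, -2.29]
5.0
turn [0.02, 24.67, -0.04] shift [-0.17, 0.0, -2.83]
```

```bash

python3 -m inch '[[[0,3,0],[0.1,0,-0.4],10],[[0,5.7,0],[0.1,0,-0.7],10],[[0,9.7,0],[0.1,0,-1.1],10],[[0,14.7,0],[0.2,0,-1.7],10],[[0,14.7,0],[0.2,0,-1.7],10],[[0,14.7,0],[0.2,0,-1.7],10]]'; python3 - <<'E'
from h import *
s=manip.state();print(s["moment"])
sc=manip.capture("scene");t=manip.capture("top")
S=cam("scene");C=cam("top")
o=np.array([634.2,2.1]);a=np.array([.9952,-.0976]);b=np.array([.0976,.9952])
for n,im,c in(("scene",sc,S),("top",t,C)):
    roi=(310,230,420,310) if n=="scene" else (330,140,410,230)
    q=cv2.approxPolyDP(blobs(im,(100,150,60),(130,255,255),roi)[0],3,True)[:,0];print(n,q.tolist())
    for z in(103,123):print(z,[proj(c,(*(o+a*-50+b*k),z)).round(1).tolist() for k in(-42,42)])
cv2.imwrite("pics/i4.png",cv2.resize(np.hstack([sc[230:330,290:410],t[150:250,320:420]]),(770,350),interpolation=cv2.INTER_CUBIC))
E
```

```text
time: 14.62
ee_pos: [476.4, 16.8, 66.7]
ee_rot: [0.143, 2.869, -0.018]
wrist_force: [1.4, 0.4, 1.9]
gripper_width: 16.7
grasp_force: 122.4
[ 0.00324429 -0.09854264  0.02592354]
scene [[346, 252], [326, 275], [369, 298], [386, 275]]
103 [[322.4, 280.3], [343.2, 257.6]]
123 [[322.6, 272.8], [343.7, 250.3]]
top [[353, 163], [349, 201], [384, 205], [386, 167]]
103 [[382.4, 207.8], [346.8, 203.7]]
123 [[383.6, 205.7], [347.3, 201.6]]
```

View pics/i4.png

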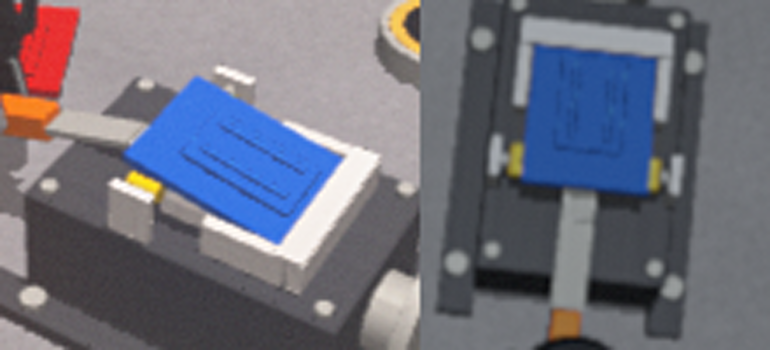

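The cover stays propped with the bar unloaded: its front edge is level, and both rollers show beside or below it. I'll withdraw the bar.

```bash
python3 - <<'E'
from h import *
a=np.array([.9952,-.0976]);o=np.array([634.2,2.1])
T=manip.state()["ee_pos"];d=(T[:2]-o)@a;print(d)
tgt((*(T[:2]-3*a),76),-5.6,8)
tgt((*(o+a*-230),76),-5.6,8)
tgt((*(o+a*-290),76),-5.6,8)
tgt((*(o+a*-290),135),-5.6,0)
E
```

```text
-158.9988822645581
turn [0.04, 7.4, -0.09] shift [0.04, 0.0, -0.98]
turn [0.04, 7.4, -0.09] shift [6.6, 0.07, -2.79]
turn [0.04, 7.4, -0.09] shift [12.38, 0.06, -4.38]
turn [0.05, 15.4, -0.09] shift [10.81, 0.07, -10.07]
```

```bash

python3 -m inch '[[[0,4,0],[0,0,-0.5],10],[[0,7.4,0],[0,0,-1],10],[[0,7.4,0],[0,0,-1],10],[[0,7.4,0],[2,0,-1.5],10],[[0,7.4,0],[4,0,-2.1],10],[[0,7.4,0],[6.6,0,-2.8],10],[[0,7.4,0],[9.5,0,-3.6],10],[[0,7.4,0],[12.3,0,-4.4],10],[[0,7.4,0],[12.3,0,-4.4],10],[[0,15.4,0],[10.8,0,-10],10],[[0,15.4,0],[10.8,0,-10],10],[[0,15.4,0],[10.8,0,-10],10]]';  python3 - <<'E'
from h import *
tgt((411,348,140),-21.8)
tgt((411,348,20),-21.8)
E
```

```text
time: 16.23
ee_pos: [347.8, 29.7, 135.0]
ee_rot: [0.156, 3.135, 0.002]
wrist_force: [0.9, -1.0, -1.9]
gripper_width: 16.7
grasp_force: 122.3
turn [0.1, 0.12, 16.1] shift [-3.13, 32.3, -0.45]
turn [0.1, 0.12, 16.1] shift [-3.1, 32.28, 11.55]
```

```bash

python3 -m inch '[[[0.1,0.1,16],[-3.1,32.3,-0.5],10],[[0.1,0.1,16],[-3.1,32.3,-0.5],10],[[0.1,0.1,16],[-3.1,32.3,-0.5],10],[[0.1,0.1,16],[-3.1,32.3,-0.5],10],[[0.1,0.1,16],[-3.1,32.3,-0.5],10],[[0.1,0.1,16],[-3.1,32.3,-0.5],10],[[0.1,0.1,16],[-3.1,32.3,-0.5],10],[[0.1,0.1,16],[-3.1,32.3,-0.5],10],[[0.1,0.1,16],[-3.1,32.3,-0.5],10],[[0.1,0.1,16],[-3.1,32.3,-0.5],10]]';  python3 - <<'E'
from h import *
s=manip.state();T=s["ee_pos"]
tgt((411,348,10),-21.8)
bx=-R.from_rotvec(s["ee_rot"]).apply([1,0,0]);S=cam("scene");sc=manip.capture("scene")
by=-R.from_rotvec(s["ee_rot"]).apply([0,1,0])
print("pred tip corners",[proj(S,T+131*bx+k*11*by+[0,0,6]).round(1) for k in(-1,1)],"back",[proj(S,T-69*bx+k*10*by+[0,0,14]).round(1) for k in(-1,1)])
p=proj(S,T+40*bx).astype(int);print(p)
cv2.imwrite("pics/g2.png",cv2.resize(sc[p[1]-60:p[1]+60,p[0]-80:p[0]+80],(800,600),interpolation=cv2.INTER_CUBIC))
E
```

```text
time: 17.48
ee_pos: [408.6, 346.9, 139.9]
ee_rot: [-0.592, -3.082, 0.002]
wrist_force: [0.3, 0.1, -0.9]
gripper_width: 17.1
grasp_force: 122.2
turn [-0.09, -0.17, 0.04] shift [-0.22, 0.21, 12.99]
pred tip corners [array([366.3, 179.7]), array([360.2, 182.6])] back [array([313.9, 149.5]), array([308.4, 151.6])]
[338 169]
```

View pics/g2.png

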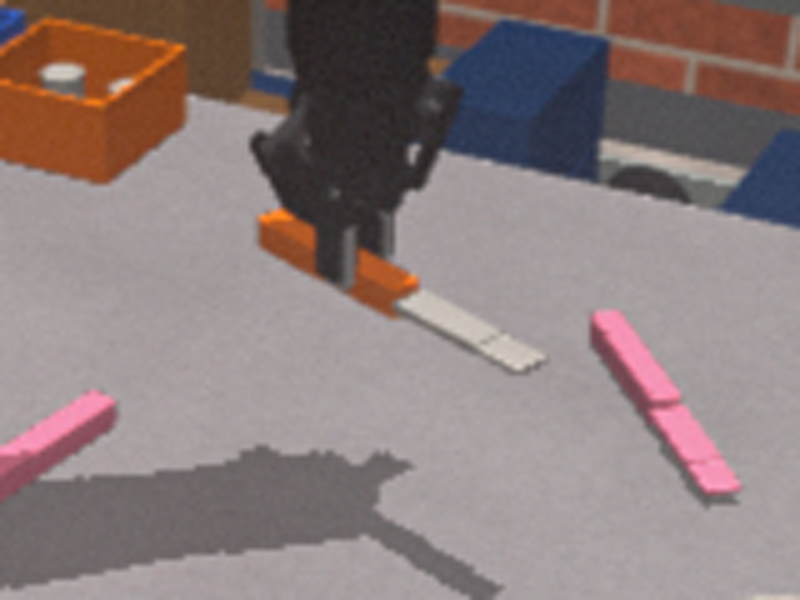

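The bar is still held level, with its tip at crop (545,358). I'll lower it.

```bash

python3 -m inch '[[[0,0,0],[-0.2,0.2,6],10],[[0,0,0],[-0.2,0.2,10],10],[[0,0,0],[-0.2,0.2,12.5],10],[[0,0,0],[-0.2,0.2,13],10],[[0,0,0],[-0.2,0.2,13.2],10],[[0,0,0],[-0.2,0.2,13.3],10],[[0,0,0],[-0.2,0.2,13.3],10]]'
```

```text
time: 18.4
ee_pos: [411.6, 349.7, 7.9]
ee_rot: [-0.591, -3.084, -0.001]
wrist_force: [-0.4, 0.1, -2.7]
gripper_width: 17.2
grasp_force: 122.1
```

```bash

python3 -m inch '[[[0,0,0],[0,0,0.1],10],[[0,0,0],[0,0,0.2],10],[[0,0,0],[0,0,0.3],10],[[0,0,0],[0,0,0.3],10]]'
```

```text
time: 18.9
ee_pos: [411.3, 349.5, 6.0]
ee_rot: [-0.59, -3.084, -0.001]
wrist_force: [-2.6, -2.4, 13.3]
gripper_width: 16.9
grasp_force: 124.4
```

```bash

python3 -m inch '[[[0,0,0],[0,0,-0.1],10],[[0,0,0],[0,0,-0.1],40],[[0,0,0],[0,0,-0.1],80],[[0,0,0],[0,0,-0.1],80],[[0,0,0],[0,0,-0.1],80],[[0,0,0],[0,0,-0.1],80],[[0,0,0],[0,0,-5],80],[[0,0,0],[0,0,-10],80],[[0,0,0],[0,0,-16],80],[[0,0,0],[0,0,-16],80],[[0,0,0],[0,0,-16],80]]';  python3 - <<'E'
from h import *
sc=manip.capture("scene");t=manip.capture("top")
S=cam("scene");C=cam("top")
for n,im,c in(("scene",sc,S),("top",t,C)):
    roi=(310,230,420,310) if n=="scene" else (330,140,410,230)
    q=cv2.approxPolyDP(blobs(im,(100,150,60),(130,255,255),roi)[0],3,True)[:,0];print(n,q.tolist())
cv2.imwrite("pics/end.png",sc)
for n,im in(("scene",sc),("top",t)):
    d=cv2.absdiff(im,cv2.imread(f"pics/{n}0.png")).max(2)
    for k,(x,y) in dict(carton=(485,-285),bearing=(680,270),spray=(700,-270)).items():
        u,v=proj(S if n=="scene" else C,(x,y,30)).astype(int);print(n,k,u,v,int((d[v-20:v+20,u-25:u+25]>50).sum()))
E
```

```text
time: 20.27
ee_pos: [411.2, 349.0, 163.7]
ee_rot: [-0.59, -3.082, 0.001]
wrist_force: [-0.3, -0.6, -0.6]
gripper_width: 68.1
grasp_force: 0.0
scene [[346, 252], [326, 274], [369, 298], [386, 275]]
top [[353, 163], [349, 201], [384, 205], [386, 167]]
scene carton 211 379 0
scene bearing 411 240 0
scene spray 323 423 0
top carton 479 254 0
top bearing 258 174 0
top spray 470 170 0
```

View pics/end.png

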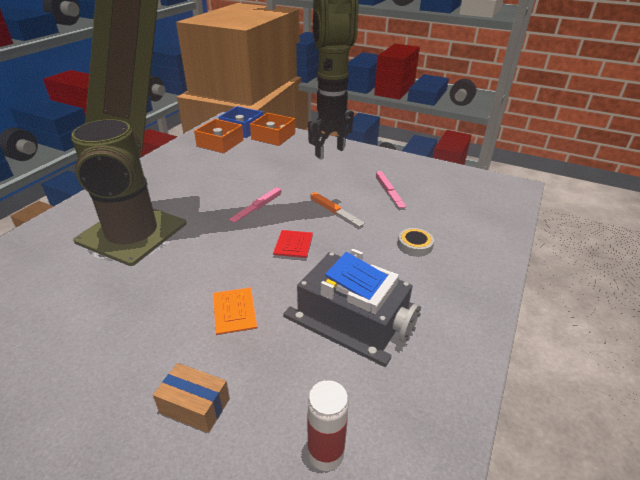

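The bar lies flat on the bench at (336,209), the cover is still propped at (357,275), and the bystanders haven't moved.

```bash
python3 -c "
from rig import manip
print(manip.sign_off())"
```

```text
the job is handed in; nothing more can be done
None
```

The job is handed in at about 20 s of the 61 s limit: the blue cover is propped on both roller catches, the bar is back flat on the bench and released, and the carton, bearing and spray can are unmoved.

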